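# Post a spent 9 V battery through the sprung flap of a collection box

### The arm

A 6-joint arm with a two-finger parallel gripper is mounted at the origin on a cart in front of the work surface, level with it; the furniture and walls round the work are solid. World frame = base frame: x ahead of the robot, y to its left, z up, the work surface at z = 0. Lengths are in m, angles in rad, forces in N, time in s.
With the tool pointing down it reaches from about 0.35 to 0.875 m from the base axis. Payload 4.2 kg.
Tool frame: the origin (TCP) lies midway between the tips of the shut fingers; the grasp point (between the pads) lies 19 mm behind it; z points along the fingers, y is the line along which they close (so a half turn about z gives the same grasp; the last joint's range is limited). The gripper opens to 85 mm and grips with 20 to 120 N. Pads are 22 mm wide; open, the fingers measure 114 mm over their backs; the gripper's body (76 mm by 85 mm) begins 54 mm behind the grasp point. The pads swing forward as they close: fully open they stand 13 mm farther back than shut.
Start: joints at [-0.877, 0.385, 0.008, 0, -1.194, -0.259], TCP at [0.263, -0.567, 0.231] pointing down, gripper open.
Joint ranges: [-3.14, 3.14], [-1.21, 2.06], [-1.07, 1.41], [-3.16, 2.05], [-2.99, -0.16], [-3.1, 3.1]. Speed limits (rad/s): [2.79, 2.79, 3.14, 3.14, 3.14, 3.14].

### API

Orientations are given as a unit quaternion [w, x, y, z].
In Python, from cell import telemetry, snapshot, calibration, ticket, find_in, masks_of, landmark_of gives the robot as it stands. The module is installed in compiled form; this text tells all that it offers.
- The arm moves only by the shell command python3 -m jog 'ROWS' [FORCE]. ROWS is JSON, a list of rows, each a list of 5 numbers: the opening, from 0 (shut) to 1 (fully open), then the shift along the tool's x, y, z each as a share of 200 mm, from -1 to 1, then the turn about the tool's z as a share of pi rad, from -1 to 1. A call has 1 to 5 rows; each row is the pose to reach, as a shift and turn from the pose commanded when the call began, along the tool's axes at that moment, turning the shorter way round; what a row does not reach only later rows make up. A row lasts 1/12 s, in which the tool goes at most 41.7 mm and 7.16 degrees, less where a joint would pass 70% of its speed; a pose out of reach is approached as far as the arm can. A call with a number of a shift or a turn outside -1 to 1 is refused whole. A call with a gripper value outside its range is refused whole. The fingers move at their own pace and stop on an object; FORCE is the grip in N (left out, the last holds). Time passes only in rows, so rows that repeat a pose let the fingers close. It gives the time, the measured TCP pose, the force, the opening and the grip force at its end, in the units of the state.
- telemetry.state(): the state, without advancing time (a new reading comes with each control period).
- snapshot(name): name is "scene" or "top"; returns (picture, depth): 480x640x3 uint8, red, green, blue; 480x640 float32, m along the optical axis (not along the pixel's ray), 0 where there is no reading.
- calibration(name): a dict with "fx", "fy", "cx", "cy" (pixels), "R" (3x3) and "t" (3): a world point X has camera coordinates R X + t. Camera axes: x right, y down, z forward; pixel columns grow to the right and rows downward; lengths in m; the calibration is good to about 2 mm. A picture is of the moment at which its call begins. calibration takes no time and is no camera call.
- ticket.job_done(): hands the job in; it is judged then, once.
Trained networks look in the newest picture that a camera, given by its name, has taken for a name from the list of things; names that differ only in an ending like _2 or _b are one class to them, and where a whole thing is asked for, a point or a joint stands for the part that bears it (a point fixed in the world has none). Each returns a list of dicts, best first, with "conf" (0 to 1); they miss things now and then, are a little off and sometimes report something else, mostly with a low value. They report only what shows in the picture. A call takes as long as a camera call. They do not tell look-alikes from the thing itself.
- find_in(name, camera): "box" ([left, top, right, bottom] in pixels, round what is visible of it).
- masks_of(name, camera): "mask" (480x640 bool, what is visible of it) and "box" ([left, top, right, bottom] in pixels, round what is visible of it).
- landmark_of(name, camera): "uv" ([column, row] in pixels: a listed point, or the origin of a listed thing).
The state is a dict: "t": time; "q": joint angles; "dq": joint speeds; "joint_torque": joint torques, N m; "position": TCP position; "eef_rot": TCP orientation; "ft_force": force on the tool from outside, world axes, zero at the start; "moment": the same for the moment, N m; "gripper_width": finger opening in m; "gripper_force": force on a finger pad.
Only numpy, scipy, OpenCV 4.12 (cv2) and the standard library are available. Lean on these libraries where they do the work, as an engineer would, in place of code of your own. Each camera call takes 0.05 s, during which the arm holds its last target. There are 200 camera calls.

### The job

Post the spent 9 V block battery that lies on the shelf of the white collection box: push the self-closing steel flap open with one finger and, while that finger keeps it open, push the battery over the brink with the other finger so that it drops into the box. Do not shove the flap open with the battery itself, whose bare terminals could short on the steel (brushing the flap as it drops is fine); do not lift the battery, leave the things round the box where they are, and let the flap close again at the end.

Things in the scene. Friction and masses are not known exactly. Their poses are not given: they have to be found in the camera images.
- collection_box: fixed white sheet-steel box, 200 (its x) x 172 (y) x 133 mm high. Origin: centre of its underside; x points from its open shelf side, near the robot, to its back; y left, z up. Front half (x -100 to 0 mm): level loading shelf, top at z 90 mm, lips 5 mm high along both sides (inner faces y +-83). From x 0: a mouth closed by the flap, then a hood from x 65. Hollow, also under the shelf; inner floor z 8 mm
- shelf_brink (a point): middle of the straight edge where the shelf ends, on the shelf's top: box frame (0, 0, 90) mm, axes as the box. Beyond it is the mouth, between sloping cheeks (inner faces y +-81 mm) that stand about 6 mm proud of the flap; what is pushed over the brink falls 80 mm into the box
- flap (a joint): steel flap in the mouth, rad: 0 shut, grows as it is pushed in, stop at 1.4. 79 mm from hinge to lower lip, 156 mm wide, 3 mm thick. Shut, it slopes up and away from the brink at 27 degrees; its lip swings in (+x) and down, hanging upright at 1.1. A spring (0.11 N m shut, 0.22 N m upright; 2 to 6 N at a finger low on it) shuts it within half a second when let go
- flap_hinge_mid (a point): middle of the flap's hinge bar, which runs along the box's y axis at box x 70, z 126 mm (36 mm above the shelf); a finger passes below and in front of it. With a fingertip 8 mm above the shelf, its front 30 mm past the brink, the flap is about 0.15 rad open; at 45 mm 0.4; at 55 mm 0.6
- flap_lip (a point): middle of the flap's lower lip, the edge that meets the brink when shut; moves with the flap
- battery: 9 V block battery, dark grey, black ends, two snap terminals on its +y end; 26.5 x 46 x 17.5 mm (x, y, z), the terminals reach 24 mm from the origin; about 46 g. Lies on its broad side on the shelf, long side roughly along the brink, clear of the flap. Origin: centre of its underside, z up. It tips off the shelf when its middle has passed the brink
- heat_alarm: white round heat alarm, 106 mm across, 34 mm high, lying on its back left of the box; leave it where it stands. Origin: centre of its underside
- bulb: white GU10 lamp standing on its 51 mm face, 58 mm high, right of the box; leave it where it stands. Origin: centre of its underside
- carton_a: small lamp carton 56x56x66 mm, right of the box; leave it where it stands. Origin: centre of its underside
- driver: cross-head screwdriver with a blue grip, 182 mm long, lying left of the box; leave it where it stands. Origin: centre of its underside
- strip: white terminal strip 19x66x16 mm, lying right of and in front of the box; leave it where it stands. Origin: centre of its underside
Mind the look-alikes: they are no part of the job. Leave any blue or orange look-alike of the battery alone.

How it is judged:
By the outcome, as a careful person would: the job done as asked, in the order asked, and still so for the second after the job is handed in, with the robot touching nothing.
It also fails if it takes over 35 s, if anything falls off the work surface, if the arm or the gripper's body presses on something with over 40 N, if the wrist force passes 120 N, or if a joint passes its speed limit or range.

## Working session

There is one attempt and no reset: what is moved stays moved. The work goes in short steps, Python scripts to look and compute and a shell command to move; the robot and the scene stay as the last step left them, time stands still between calls to the robot, and variables do not carry over. Pictures are saved under pics/ and viewed, at most 10 in all, crops included, and the job is handed in when it is done.

```bash
mkdir -p pics; cat > h.py <<'E'
import numpy as np, cv2
from cell import telemetry, snapshot, calibration, ticket, find_in, masks_of, landmark_of
def world(cam,uv,depth=None,z=None):
    c=calibration(cam);R=np.array(c["R"]);t=np.array(c["t"])
    uv=np.atleast_2d(uv).astype(float)
    r=np.c_[(uv[:,0]-c["cx"])/c["fx"],(uv[:,1]-c["cy"])/c["fy"],np.ones(len(uv))]
    if depth is not None:
        d=depth[np.round(uv[:,1]).astype(int),np.round(uv[:,0]).astype(int)]
        return (r*d[:,None]-t)@R
    o=-R.T@t; w=r@R
    return o+w*((z-o[2])/w[:,2])[:,None]
def save(n,p): cv2.imwrite("pics/"+n,p[:,:,::-1])
E
python3 - <<'E'
from h import *
s=telemetry.state();print(s)
for c in("top","scene"):
    p,d=snapshot(c);save(c+"1.png",p);np.save(c+"_d.npy",d)
    for n in("collection_box","battery","shelf_brink","flap_hinge_mid","flap_lip"):
        for k in landmark_of(n,c)[:3]: print(c,n,k["conf"],k["uv"])
    for k in masks_of("battery",c)[:4]:
        v,u=np.nonzero(k["mask"]); P=world(c,np.c_[u,v],d); print(c,"mask",k["conf"],k["box"],np.median(P,0),P.min(0),P.max(0),p[k["mask"]].mean(0))
E
```

```text
{'t': 0.0, 'q': array([-8.77392237e-01,  3.85510657e-01,  6.60747277e-03, -5.02907023e-04,
       -1.19402309e+00, -2.58571796e-01]), 'dq': array([ 0.00131843, -0.00101133,  0.0007994 , -0.00196608,  0.00013791,
        0.00056561]), 'joint_torque': array([ 5.68900177e-04, -3.92290306e+01,  1.88404673e+01,  4.18620855e+00,
       -4.55942049e-03,  8.69607618e-06]), 'position': array([ 0.26303016, -0.56629209,  0.23024155]), 'eef_rot': array([-2.80251920e-04, -2.15616612e-01,  9.76477490e-01,  1.05368532e-03]), 'ft_force': array([0.28652613, 0.55876424, 0.238448  ]), 'moment': array([ 0.00053708, -0.01235179, -0.02123454]), 'gripper_force': 0.0, 'gripper_width': 0.08571202380408766}
top collection_box 0.82 [351.3, 247.3]
top battery 0.95 [370.4, 268.8]
top battery 0.83 [257.4, 307.7]
top battery 0.69 [209.7, 291.1]
top shelf_brink 0.72 [355.8, 242.9]
top flap_hinge_mid 0.8 [371.2, 201.8]
top mask 0.93 [248.4, 293.3, 265.8, 322.1] [0.41787031 0.19931047 0.01715571] [ 0.3938608   0.1850786  -0.00115178] [0.4418917  0.21411748 0.0225838 ] [ 25.03403141  68.43193717 138.88481675]
top mask
[... 936 characters left out ...]
.01373897] [ 0.41418113  0.26770247 -0.00774915] [1.60352232 0.4858395  0.95926768] [133.51196172  83.05263158  57.57894737]
scene mask 0.68 [243.3, 208.6, 256.3, 214.2] [ 0.39657757 -0.19419255  0.01271232] [ 0.37173325 -0.21999848 -0.00616188] [1.60352232 0.4858395  0.95926768] [ 44.62111801  58.74534161 104.68322981]
scene mask 0.66 [285.9, 204.1, 306.3, 223.7] [ 0.49338244 -0.01254635  0.10300238] [ 0.46785355 -0.04089078  0.08483048] [1.60352232 0.4858395  0.95926768] [47.21818182 46.59090909 48.23181818]
scene mask 0.47 [377.9, 237.5, 390.9, 255.6] [0.43301295 0.1972928  0.01404333] [ 0.39661768  0.17706246 -0.00766855] [0.44771168 0.21186531 0.02128689] [ 53.60625  69.4375  117.85625]
```

```bash
python3 - <<'E'
from h import *
p=cv2.imread("pics/top1.png");cv2.imwrite("pics/top1c.png",cv2.resize(p[150:350,240:490],None,fx=3,fy=3,interpolation=cv2.INTER_CUBIC)[:600,:750])
E
```

```text
(no output)
```

View pics/top1c.png

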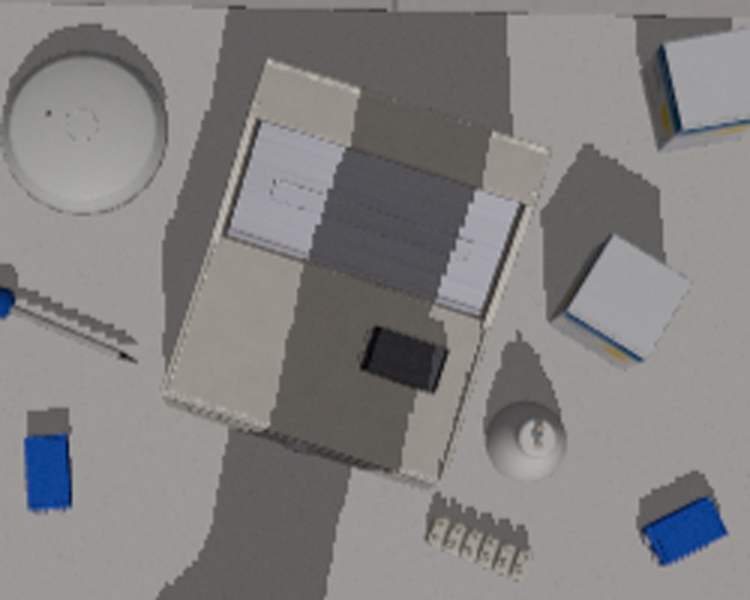

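View pics/scene1.png

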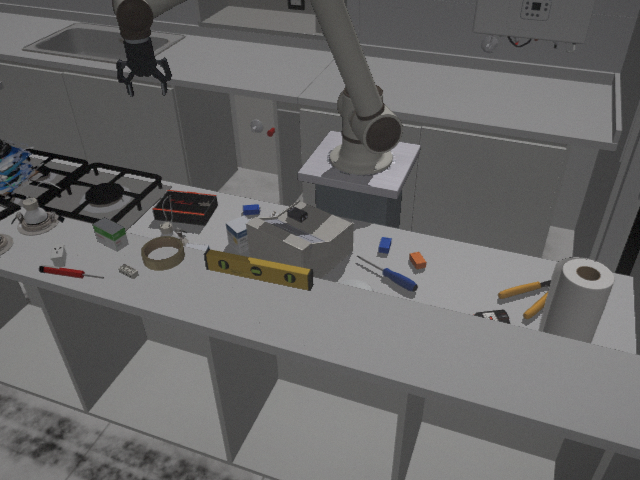

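The top view shows the box yawed clockwise. The dark battery is at about pixel (374,269), right of the shelf's middle. The blue blocks at crop (48,472) and (685,530) are look-alikes. Next I'll fit the box and battery poses.

```bash
cat > fit.py <<'E'
from h import *
def f(u,v): return [u/3+240-.33,v/3+150-.33]
E
python3 - <<'E'
from fit import *
d=np.load("top_d.npy")
def show(n,pts,z):
    W=world("top",[f(*p) for p in pts],z=z)
    print(n,W.round(4).tolist(),"ang",np.degrees(np.arctan2(*(W[1]-W[0])[:2][::-1]))); return W
b=show("brink",[(225,240),(483,318)],.09)
fr=show("front lips",[(166,400),(437,487)],.095)
bk=show("back",[(268,60),(551,150)],.133)
ends=np.array([fr[0],fr[1],bk[1],bk[0]])[:,:2]
# fit box: corners local
L=np.array([[-.1,.086],[-.1,-.086],[.1,-.086],[.1,.086]])
M,_=cv2.estimateAffinePartial2D(L,ends); sc=np.hypot(M[0,0],M[1,0]);yaw=np.arctan2(M[1,0],M[0,0])
print("scale",sc,"yaw",np.degrees(yaw),"origin",M[:,2])
print("brink mid lm",world("top",[355.8,242.9],z=.09),"hinge lm",world("top",[371.2,201.8],z=.126),"batt",world("top",[370.4,268.8],z=.09))
# battery top by depth: points in 0.1<z<0.112 near
v,u=np.mgrid[250:290,350:400].reshape(2,-1);P=world("top",np.c_[u,v],d)
c,s=np.cos(yaw),np.sin(yaw);Q=(P[:,:2]-M[:,2])@np.array([[c,-s],[s,c]])
p=cv2.imread("pics/top1.png")
dark=p[v,u].max(1)<60
k=(P[:,2]>.102)&(P[:,2]<.113)&(Q[:,0]<-.005)
print("shelf z",np.median(P[(P[:,2]<.098)&(P[:,2]>.08),2]))
r=cv2.minAreaRect((Q[k]*1000).astype(np.float32));print("batt rect box mm",k.sum(),r,np.median(P[k,2]),np.percentile(Q[k],[1,99],axis=0))
q=telemetry.state()["eef_rot"]
from scipy.spatial.transform import Rotation as Ro
print(Ro.from_quat(np.r_[q[1:],q[0]]).as_matrix().round(3))
E
```

```text
brink [[0.5547, 0.0924, 0.09], [0.5113, -0.06, 0.09]] ang -105.87359073936457
front lips [[0.4593, 0.1245, 0.095], [0.4123, -0.0326, 0.095]] ang -106.67895352121441
back [[0.653, 0.0696, 0.133], [0.6035, -0.0933, 0.133]] ang -106.90495904842291Traceback (most recent call last):
  File "<stdin>", line 12, in <module>
cv2.error: OpenCV(4.12.0) /io/opencv/modules/calib3d/src/ptsetreg.cpp:1108: error: (-215:Assertion failed) count >= 0 && to.checkVector(2) == count in function 'estimateAffinePartial2D'
```

```bash
python3 - <<'E'
from fit import *
d=np.load("top_d.npy")
W=lambda pts,z:world("top",[f(*p) for p in pts],z=z)[:,:2]
fr=W([(166,400),(437,487)],.095);bk=W([(268,60),(551,150)],.133)
ends=np.array([fr[0],fr[1],bk[1],bk[0]]).astype(np.float32)
L=np.array([[-.1,.086],[-.1,-.086],[.1,-.086],[.1,.086]],np.float32)
M,_=cv2.estimateAffinePartial2D(L,ends,ransacReprojThreshold=1.); sc=np.hypot(M[0,0],M[1,0]);yaw=np.arctan2(M[1,0],M[0,0])
print("scale",sc,"yaw",np.degrees(yaw),"origin",M[:,2])
c,s=np.cos(yaw),np.sin(yaw);B=lambda P:(np.atleast_2d(P)[:,:2]-M[:,2])@np.array([[c,-s],[s,c]])*1000
print("corners",B(ends).round(1).tolist())
print("brink mid lm",B(world("top",[355.8,242.9],z=.09)),"hinge lm",B(world("top",[371.2,201.8],z=.126)),"brink pts",B(W([(225,240),(483,318)],.09)))
v,u=np.mgrid[160:330,280:440].reshape(2,-1);P=world("top",np.c_[u,v],d);Q=B(P)
k=(P[:,2]>.102)&(P[:,2]<.113)&(Q[:,0]<-5)&(Q[:,0]>-80)&(abs(Q[:,1])<75)
r=cv2.minAreaRect(Q[k].astype(np.float32));print("batt rect",k.sum(),r,np.median(P[k,2]),np.percentile(Q[k],[1,99],axis=0))
h=(P[:,2]>.128)&(P[:,2]<.138);print("hood",h.sum(),np.median(P[h,2]),cv2.minAreaRect(Q[h].astype(np.float32)))
sh=(P[:,2]>.085)&(P[:,2]<.099);print("shelf",np.median(P[sh,2]),np.percentile(Q[sh],[.5,2,50,98,99.5],axis=0).round(1).tolist())
al=P[:,2]>.08;print("all",np.percentile(Q[al],[.5,99.5],axis=0),cv2.minAreaRect(Q[al].astype(np.float32)))
q=telemetry.state()["eef_rot"]
from scipy.spatial.transform import Rotation as Ro
print(Ro.from_quat(np.r_[q[1:],q[0]]).as_matrix().round(3))
E
```

```text
scale 0.9907373955863898 yaw -16.754139276616097 origin [0.53202266 0.01707353]
corners [[-100.6, 82.0], [-100.4, -82.1], [100.3, -85.1], [100.7, 85.2]]
brink mid lm [[-0.21064666  2.27582897]] hinge lm [[70.666109   -1.04136273]] brink pts [[-2.32136394e-02  7.86666027e+01]
 [ 2.41228822e+00 -7.97948395e+01]]
batt rect 403 ((-36.98240280151367, -40.77397537231445), (47.307525634765625, 26.370651245117188), 89.8720474243164) 0.10753840596926292 [[-49.96450833 -64.07860046]
 [-24.15523562 -19.52647913]]
hood 2019 0.1330793617591238 ((80.62173461914062, 0.7131729125976562), (42.791046142578125, 173.70355224609375), 0.7131869792938232)
shelf 0.09052083962884509 [[-98.2, -84.0], [-96.6, -81.7], [-44.6, 6.4], [16.2, 83.8], [26.1, 86.2]]
all [[-166.39576402  -84.21616375]
 [ 100.07015363   86.08109444]] ((-32.11582946777344, -0.120880126953125), (268.15069580078125, 175.03062438964844), 0.5140814185142517)
[[-0.907 -0.421  0.   ]
 [-0.421  0.907 -0.   ]
 [-0.    -0.    -1.   ]]
```

Box: origin (0.532, 0.017), yaw −16.7°. Its hood height (133 mm) and brink and hinge landmarks agree with the given sizes. The battery is centred at box (−37, −41) mm, aligned with the brink, top at 107.5 mm.

Plan: keep the gripper fully open and turned so the flap finger leads by about 82 mm. Push the flap open first, then advance the pusher by closing the fingers.

```bash
cat > plan.py <<'E'
# python3 plan.py box_x box_y z angle : shares to bring TCP there; angle of tool y in box frame (deg)
from h import *
import sys
O=np.array([.5320,.0171]);Y=np.radians(-16.7);c,s=np.cos(Y),np.sin(Y);Rb=np.array([[c,-s],[s,c]])
st=telemetry.state();q=st["eef_rot"]
from scipy.spatial.transform import Rotation as Ro
T=Ro.from_quat(np.r_[q[1:],q[0]]).as_matrix();p=st["position"]
b=Rb.T@(p[:2]-O)*1000;a=np.degrees(np.arctan2(T[1,1],T[0,1])-Y)%360
print("t",round(st["t"],2),"box xy",b.round(1),"z",p[2].round(4),"toolY",round(a,1),"F",st["ft_force"].round(1),"w",round(st["gripper_width"],4),"q6",st["q"].round(2))
if len(sys.argv)>1:
    x,y,z,t=map(float,sys.argv[1:])
    D=np.r_[O+Rb@[x/1000,y/1000],z/1000]-p
    print("shares",(T.T@D/.2).round(3),"turn",round(-((t-a+180)%360-180)/180,3))
E
python3 -m jog '[[1,-0.718,0.695,0,-0.19],[1,-0.718,0.695,0,-0.19],[1,-0.718,0.695,0,-0.19],[1,-0.718,0.695,0,-0.19],[1,-0.718,0.695,0,-0.19]]'; python3 plan.py -43 -7.5 170 215
```

```text
t: 1.12
position: [0.3353, -0.378, 0.2315]
eef_rot: [0.0, -0.496, 0.868, -0.0]
ft_force: [0.4, 0.8, -0.1]
gripper_width: 0.0857
gripper_force: 0.0
t 1.12 box xy [ -74.9 -435. ] z 0.2315 toolY 166.2 F [ 0.4  0.8 -0.1] w 0.0857 q6 [-0.52  0.18 -0.28 -0.   -1.11 -0.01]
shares [-2.113  0.356  0.308] turn -0.271
```

```bash
python3 -m jog '[[1,-0.98,0.165,0,-0.195],[1,-0.98,0.165,0,-0.195],[1,-0.98,0.165,0,-0.195],[1,-0.98,0.165,0,-0.195],[1,-0.98,0.165,0,-0.195]]' >/dev/null; python3 plan.py -43 -7.5 170 215
```

```text
t 1.53 box xy [ -58.7 -236.6] z 0.2318 toolY 201.3 F [ 0.8  0.8 -0.2] w 0.0852 q6 [-0.08  0.08 -0.39 -0.   -1.09  0.16]
shares [-1.039 -0.489  0.31 ] turn -0.076
```

```bash
python3 -m jog '[[1,-0.9,-0.43,0,-0.076],[1,-0.9,-0.43,0,-0.076],[1,-0.9,-0.43,0,-0.076],[1,-0.9,-0.43,0,-0.076],[1,-0.9,-0.43,0,-0.076]]' >/dev/null; python3 plan.py -43 -7.5 170 215
```

```text
t 1.95 box xy [-42.5 -37.5] z 0.2318 toolY 214.7 F [ 0.9 -0.5  0.6] w 0.0852 q6 [ 0.33  0.14 -0.33  0.   -1.1  -0.01]
shares [-0.125 -0.083  0.309] turn -0.002
```

```bash
python3 -m jog '[[1,-0.125,-0.083,0.15,0],[1,-0.125,-0.083,0.3,0],[1,-0.125,-0.083,0.5,0],[1,-0.125,-0.083,0.5,0],[1,-0.125,-0.083,0.5,0]]' >/dev/null; python3 plan.py -43 -7.5 85 215
python3 - <<'E'
from h import *
p,d=snapshot("top");s,ds=snapshot("scene")
im=np.zeros((400,800,3),np.uint8)
im[:]=255
im[:400,:400]=cv2.resize(p[180:300,310:430],(400,400),interpolation=cv2.INTER_CUBIC)
im[:400,400:]=cv2.resize(s[160:290,220:350],(400,400),interpolation=cv2.INTER_CUBIC)
save("hover.png",im); np.save("ds.npy",ds)
E
```

```text
t 2.37 box xy [-43.7 -10.9] z 0.1304 toolY 214.6 F [ 0.9 -0.9  1. ] w 0.0855 q6 [ 0.37  0.26 -0.46  0.   -0.85 -0.06]
shares [-0.012 -0.014  0.227] turn -0.002
```

View pics/hover.png

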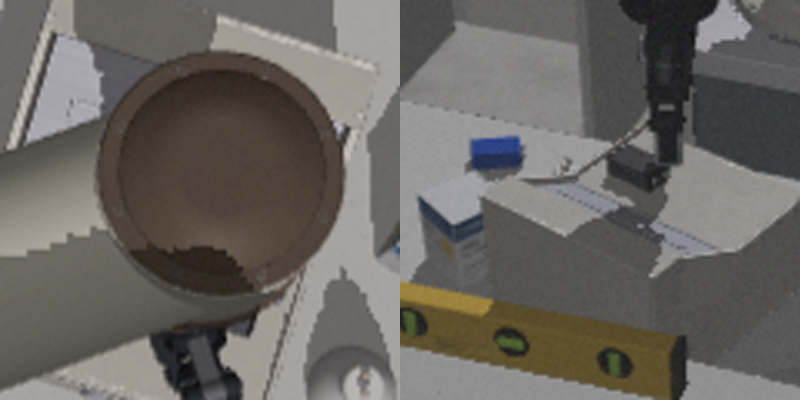

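The scene view shows the leading (flap) finger ending near pixel (306,212), above the shelf beside the battery. The top view is covered by the arm. I'll check the tip against the depth image.

```bash
python3 - <<'E'
from h import *
import sys;sys.argv=["x"]
from plan import Rb,O
d=np.load("ds.npy")
v,u=np.mgrid[160:250,260:350].reshape(2,-1);P=world("scene",np.c_[u,v],d);Q=(P[:,:2]-O)@Rb*1000
for lo,hi in((115,130),(130,140),(140,150),(150,160),(160,170),(170,190)):
    k=(P[:,2]*1000>lo)&(P[:,2]*1000<hi)&(Q[:,0]<55)&(Q[:,0]>-110)&(abs(Q[:,1])<80)
    if k.sum(): print(lo,k.sum(),np.percentile(Q[k],[2,50,98],axis=0).round(0).tolist(),"min z",P[k,2].min().round(4))
k=(P[:,2]>.09)&(P[:,2]<.135)&(Q[:,0]<15)&(Q[:,0]>-20)&(abs(Q[:,1]-20)<25);print(np.sort(P[k,2])[:12].round(3),k.sum())
E
```

```text
t 2.47 box xy [-41.4  -9.7] z 0.1334 toolY 214.6 F [0.1 0.5 0.1] w 0.0853 q6 [ 0.37  0.26 -0.46  0.   -0.85 -0.06]
115 7 [[52.0, -69.0], [53.0, -22.0], [54.0, 39.0]] min z 0.1154
140 15 [[-81.0, -29.0], [-1.0, 14.0], [3.0, 26.0]] min z 0.1402
150 27 [[-43.0, -14.0], [4.0, 20.0], [8.0, 27.0]] min z 0.1503
160 36 [[-28.0, -3.0], [4.0, 21.0], [9.0, 27.0]] min z 0.1607
170 31 [[-5.0, 7.0], [4.0, 20.0], [10.0, 28.0]] min z 0.1701
[0.09  0.09  0.09  0.09  0.09  0.091 0.091 0.091 0.091 0.091 0.092 0.092] 35
```

```bash
python3 -m jog '[[1,0,0,0.1,0],[1,0,0,0.15,0],[1,0,0,0.18,0],[1,0,0,0.2,0],[1,0,0,0.2,0]]' >/dev/null; python3 plan.py -43 -8 85 215
```

```text
t 2.88 box xy [-42.3 -10.1] z 0.0922 toolY 214.6 F [ 0.5 -1.5  0.5] w 0.0851 q6 [ 0.37  0.31 -0.51  0.   -0.75 -0.06]
shares [-0.011 -0.003  0.036] turn -0.002
```

```bash
python3 -m jog '[[1,-0.008,-0.006,0.02,0],[1,-0.008,-0.006,0.035,0],[1,-0.008,-0.006,0.035,0]]' >/dev/null; python3 plan.py -23 -8 85 215
```

```text
t 3.13 box xy [-42.9  -8.2] z 0.0843 toolY 214.6 F [-0.3  0.1  0.5] w 0.0853 q6 [ 0.38  0.33 -0.51 -0.   -0.73 -0.06]
shares [ 0.056 -0.082 -0.004] turn -0.002
```

```bash
python3 -m jog '[[1,0.01,-0.015,0,0],[1,0.02,-0.03,0,0],[1,0.03,-0.045,0,0],[1,0.04,-0.06,0,0],[1,0.05,-0.073,0,0]]' >/dev/null; python3 plan.py 5 -8 85 215
python3 - <<'E'
from h import *
s,ds=snapshot("scene");save("p1.png",cv2.resize(s[160:290,220:350],(600,600),interpolation=cv2.INTER_CUBIC))
E
```

```text
t 3.55 box xy [-25.1  -8.4] z 0.0842 toolY 214.6 F [-1.8  0.9  0.6] w 0.0854 q6 [ 0.35  0.35 -0.47 -0.   -0.75 -0.04]
shares [ 0.084 -0.125 -0.004] turn -0.002
```

View pics/p1.png

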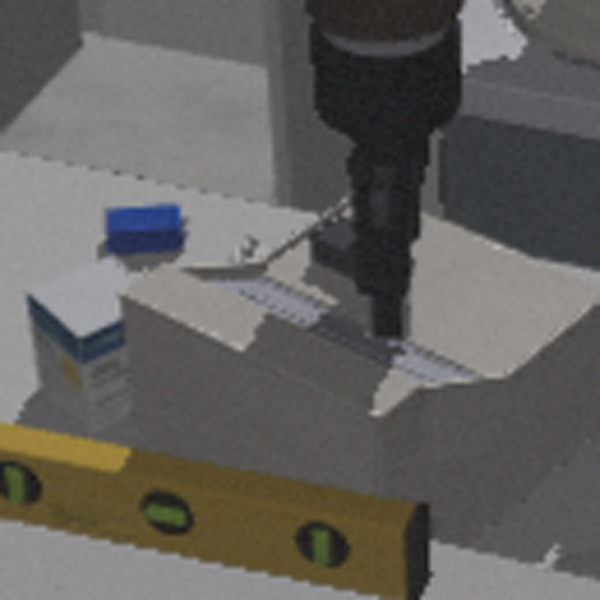

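The flap finger's tip is inside the mouth at crop (385,330), pressing on the flap with about 2 N. The battery behind it is still at rest at crop (335,245). I'll keep going.

```bash
python3 -m jog '[[1,0.014,-0.02,0,0],[1,0.028,-0.04,0,0],[1,0.043,-0.06,0,0],[1,0.057,-0.082,0,0],[1,0.071,-0.103,0,0]]' >/dev/null; python3 plan.py 5 -8 85 215
```

```text
t 4.02 box xy [-0.5 -8.7] z 0.0839 toolY 214.6 F [-5.1  1.6  1.6] w 0.0855 q6 [ 0.32  0.38 -0.42 -0.   -0.77 -0.01]
shares [ 0.013 -0.025 -0.005] turn -0.002
```

```bash
python3 -m jog '[[1,0.006,-0.01,0,0],[1,0.012,-0.018,0,0],[1,0.012,-0.018,0,0]]' >/dev/null; python3 plan.py 5 -8 85 215
python3 - <<'E'
from h import *
s,ds=snapshot("scene");save("p2.png",cv2.resize(s[180:260,270:350],(600,600),interpolation=cv2.INTER_CUBIC))
E
```

```text
t 4.27 box xy [ 3.6 -8.6] z 0.0838 toolY 214.6 F [-4.3  1.7  0.2] w 0.0855 q6 [ 0.32  0.39 -0.41 -0.   -0.78 -0.01]
shares [ 0.001 -0.007 -0.006] turn -0.002
```

View pics/p2.png

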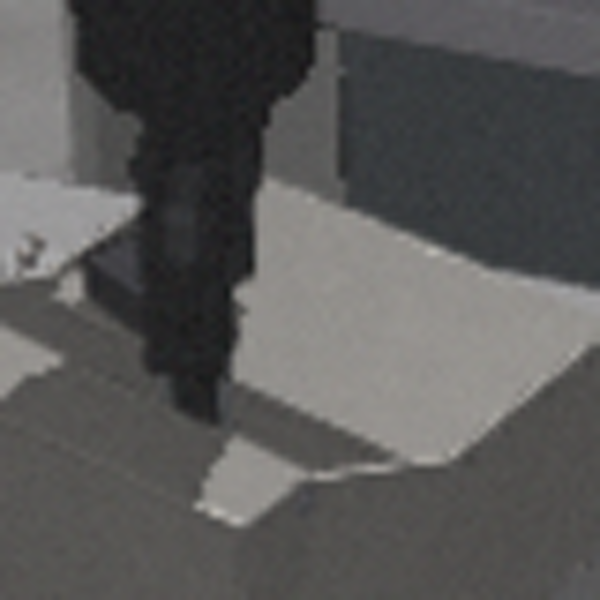

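The flap is held open by the leading finger, its tip at crop (200,415). The battery sits at the brink, at crop (115,275). Now I'll close the fingers in step with a forward shift and a small turn. That holds the flap finger still while the pusher advances.

```bash
python3 -m jog '[[0.96,0.007,-0.01,-0.008,-0.01],[0.92,0.014,-0.02,-0.014,-0.02],[0.88,0.021,-0.03,-0.02,-0.03],[0.84,0.028,-0.04,-0.025,-0.04],[0.81,0.033,-0.047,-0.028,-0.047]]' 20; python3 plan.py
python3 - <<'E'
from h import *
s,ds=snapshot("scene");save("p3.png",cv2.resize(s[180:260,270:350],(600,600),interpolation=cv2.INTER_CUBIC))
E
```

```text
t: 4.73
position: [0.5447, 0.0047, 0.0901]
eef_rot: [-0.0, 0.85, -0.527, 0.0]
ft_force: [-1.3, 0.5, -1.3]
gripper_width: 0.0691
gripper_force: 0.9
t 4.73 box xy [15.8 -8.2] z 0.0901 toolY 223.1 F [-1.3  0.5 -1.3] w 0.0691 q6 [ 0.31  0.4  -0.37  0.   -0.8   0.16]
```

View pics/p3.png

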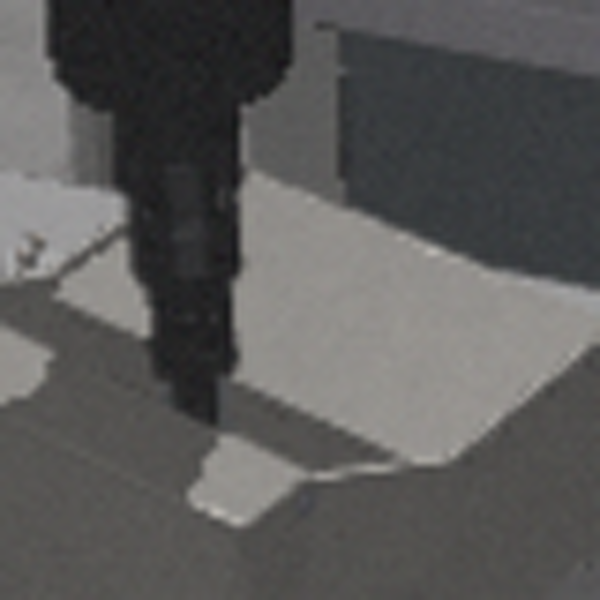

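The battery has left the shelf: its spot at crop (100,270) now shows bare shelf. The flap is still held open. After a short hold I'll back out along −x and lift.

```bash
python3 -m jog '[[0.81,0,0,0,0],[0.81,0,0,0,0],[0.81,0,0,0,0],[0.81,0,0,0,0]]' >/dev/null; python3 plan.py -30 -8 92 223
```

```text
t 5.12 box xy [15.9 -8.1] z 0.0901 toolY 223.0 F [-2.8  0.8  2.2] w 0.0693 q6 [ 0.31  0.4  -0.37  0.   -0.8   0.15]
shares [-0.157  0.167 -0.009] turn 0.0
```

```bash
python3 -m jog '[[0.81,-0.03,0.03,-0.01,0],[0.81,-0.06,0.065,-0.015,0],[0.81,-0.1,0.105,-0.015,0],[0.81,-0.14,0.15,-0.015,0],[0.81,-0.157,0.167,-0.015,0]]' >/dev/null; python3 plan.py
python3 -m jog '[[0.81,0,0,-0.15,0],[0.81,0,0,-0.35,0],[0.81,0,0,-0.55,0],[0.81,0,0,-0.75,0],[0.81,0,0,-0.9,0]]' >/dev/null; python3 plan.py -120 -260 250 223
```

```text
t 5.53 box xy [-31.7  -8.2] z 0.093 toolY 223.1 F [ 0.  -0.   0.4] w 0.069 q6 [ 0.36  0.33 -0.48 -0.   -0.76  0.1 ]
t 5.95 box xy [-29.4  -7.7] z 0.2769 toolY 223.1 F [ 1.5 -0.3 -0.5] w 0.0692 q6 [ 0.36  0.14 -0.21  0.   -1.21  0.1 ]
shares [0.612 1.193 0.129] turn 0.0
```

```bash
python3 -m jog '[[0.81,0.45,0.87,0,0],[0.81,0.45,0.87,0,0],[0.81,0.45,0.87,0,0],[0.81,0.45,0.87,0,0],[0.81,0.45,0.87,0,0]]' >/dev/null; python3 plan.py
python3 - <<'E'
from h import *
p,d=snapshot("top");a=p[150:350,240:490];save("end.png",cv2.resize(a,(750,600),interpolation=cv2.INTER_CUBIC))
o=cv2.imread("pics/top1.png")[:,:,::-1]
for n in("bulb","carton_a","heat_alarm","strip","driver","battery"):
    print(n,[(k["conf"],k["uv"]) for k in landmark_of(n,"top")[:3]])
E
```

```text
t 6.37 box xy [ -97.5 -194.7] z 0.2731 toolY 223.0 F [ 0.1 -0.   0.9] w 0.0694 q6 [ 0.05 -0.03 -0.41  0.   -1.19  0.41]
bulb [(0.4, [411.9, 296.8])]
carton_a [(0.95, [443.4, 256.0])]
heat_alarm [(0.81, [266.2, 195.0]), (0.7, [241.5, 247.1])]
strip []
driver [(0.86, [241.8, 248.1])]
battery [(0.94, [255.1, 307.8]), (0.55, [204.4, 293.3])]
```

View pics/end.png

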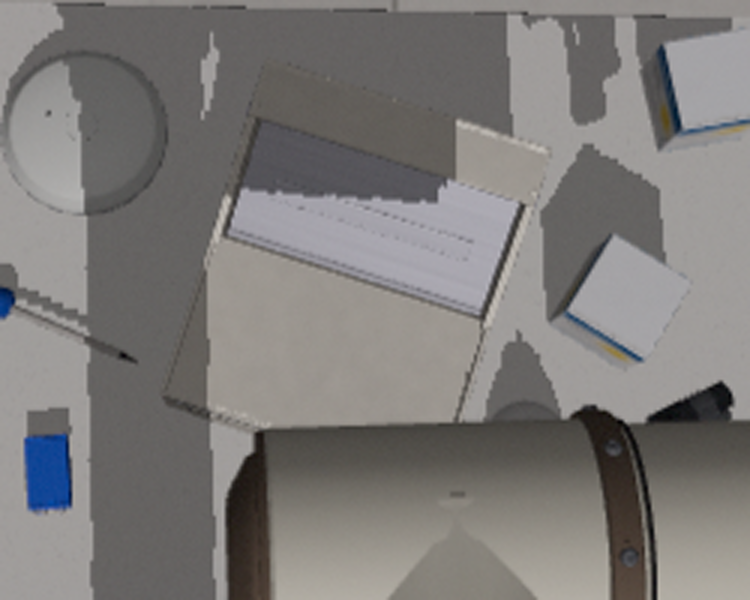

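The shelf is empty, and the flap is shut with its lip on the brink from crop (225,237) to (483,318). The surrounding things still in view are unmoved. The arm hides the bulb and strip, but the gripper never went near them low down. The robot is touching nothing, so I'm handing in.

```bash
python3 -c "
from cell import ticket;print(ticket.job_done())"
```

```text
the job is handed in; nothing more can be done
None
```

The battery was pushed off the shelf into the box while the other finger held the flap open; the flap has closed and the job is handed in, but the arm hid the bulb and strip in the last picture, so I didn't check those two.

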